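Ride along over a coasting record-player platter

ROBOT

A 6-joint arm with a two-finger parallel gripper is mounted at the origin on the work surface. World frame = base frame: x ahead of the robot, y to its left, z up, the work surface at z = 0. Lengths are in m, angles in degrees, forces in N, time in s.
With the tool pointing down it reaches from about 0.4 to 0.825 m from the base axis. Payload 7 kg.
Tool frame: the origin (TCP) lies between the finger pads, 19 mm behind the fingertips; this is the grasp point; z points along the fingers, y is the direction in which the jaws open and shut (so a half turn about z gives the same grasp; the last joint's range is limited). The gripper opens to 88 mm and grips with 3 to 60 N. Pads are 19 mm wide; open, the fingers measure 130 mm over their backs; the gripper's body (78 mm by 193 mm) begins 47 mm behind the grasp point.
Start: joints at [-54.081, 20.546, 0.682, 0, -70.136, -16.507], TCP at [0.224, -0.637, 0.245] pointing down, gripper open.
Joint ranges: [-176.03, 176.03], [-82.01, 121.73], [-58.28, 71.71], [-173.87, 95.51], [-174.79, -0.11], [-173.66, 173.66]. Speed limits (degrees/s): [136.94, 136.94, 172.46, 180, 180, 180].

INTERFACE

Orientations are given as [roll, pitch, yaw] about the fixed x, y, z axes, in that order (R = Rz(yaw) Ry(pitch) Rx(roll)).
In Python, from plant import r gives the robot as it stands. The module is installed in compiled form; this text tells all that it offers.
- The arm moves only by the tool servo_tool, never from a script. Its argument "targets" is a list of rows, each an object of numbers: "dx", "dy", "dz": the shift along the world's x, y, z in cm; "spin": the turn about the world's z in rad; "grip": the opening in per cent of the stroke, from 0 (shut) to 100 (fully open). A call has exactly 10 rows; each row is the pose to reach, as a shift and turn from the pose commanded when the call began; what a row does not reach only later rows make up. A row lasts 1/12 s, in which the tool goes at most 41.7 mm and 7.16 degrees, less where a joint would pass 70% of its speed; a pose out of reach is approached as far as the arm can. A call with a gripper value outside its range is refused whole. The fingers move at their own pace and stop on an object; "squeeze" is the grip in N (left out, the last holds). Time passes only in rows, so rows that repeat a pose let the fingers close, or fill a call up. It gives the time, the measured TCP pose, the force and the opening at its end, in the units of the state.
- r.get_state(): the state, without advancing time (a new reading comes with each control period).
- r.capture(name): name is "side" or "top"; returns the picture (400x640x3 uint8, blue, green, red); there is no depth.
- r.get_calibration(name): a dict with "K" (3x3 intrinsics, pixels), "extrinsics" (4x4, takes a point from camera to world coordinates). Camera axes: x right, y down, z forward; pixel columns grow to the right and rows downward; lengths in m; the calibration is good to about 2 mm. A picture is of the moment at which its call begins. get_calibration takes no time and is no camera call.
- r.close_job(): hands the job in, once; it reports no verdict.
Trained networks look in the newest picture that a camera, given by its name, has taken for a name from the list of things; names that differ only in an ending like _2 or _b are one class to them, and where a whole thing is asked for, a point or a joint stands for the part that bears it (a point fixed in the world has none). Each returns a list of dicts, best first, with "p" (0 to 1); they miss things now and then, are a little off and sometimes report something else, mostly with a low value. They report only what shows in the picture. A call takes as long as a camera call.
- r.cut_out(name, camera): "mask" (400x640 bool, what is visible of it) and "extent" ([left, top, right, bottom] in pixels, round what is visible of it).
The state is a dict: "time_s": time; "joints": joint angles; "qd": joint speeds; "joint_torque": joint torques, N m; "tcp_pos": TCP position; "eef_rot": TCP orientation; "contact_force": force on the tool from outside, world axes, zero at the start; "moment": the same for the moment, N m; "gripper_width": finger opening in m.
Only numpy, scipy, OpenCV 4.12 (cv2) and the standard library are available. Lean on these libraries where they do the work, as an engineer would, in place of code of your own. Each camera call takes 0.05 s, during which the arm holds its last target. There are 200 camera calls.

TASK

We are checking the platter bearing of this record player: gently push the bare platter round, either way (its openings take a fingertip; leave the orange disc itself untouched), let go when it turns freely at about a quarter turn a second, certainly not at more than a third of a turn a second, and catch up with the orange disc straight away. Ride along with the fingertips a few centimetres above the disc, centred over it to within two centimetres, without touching the platter again, until it has run down to rest by itself. Finish hovering over the disc, hands off, and leave the loose things around it where they are.

Things in the scene. Friction and masses are not known exactly. Their poses are not given: they have to be found in the camera images.
- player: record player, fixed to the bench for now: dark wooden plinth 360 (x) x 430 (y) mm, its top face 85 mm above the bench; origin under the plinth's centre on the bench, z up. The platter's axis stands at x 0, y +20 mm in its frame. A tonearm lies on its rest along the plinth's -y edge (y about -182 mm), up to 47 mm above the plinth's top, with two low knobs at the front corners
- platter: bare aluminium platter, 290 mm across. Origin on its vertical axis, level with the plinth's top; z up; x points to the orange disc, so its yaw is the turning angle (any start angle, no stops). Flat top face 26 mm above the origin: outer ring from 120 to 145 mm off the axis, hub out to 45 mm, between them two webs 14 mm thick and 120 degrees wide, on the +x and -x sides
- disc_top (a point): middle of the top face of the orange balance disc (40 mm across, 5 mm thick, stuck flat on the platter's top face), 116 mm above the bench; it travels with the platter on a circle of 95 mm radius; z up
- hub (a point): centre of the platter's top face, on the turning axis, 111 mm above the bench; a steel spindle 7 mm thick stands 12 mm high on it. The bearing is nearly free: nominal platter mass 1.0 kg, inertia 0.012 kg m2 (true value up to 30 % off), drag about 0.0005 N m constant plus 0.00094 N m per rad/s, so from 1.5 rad/s (a quarter turn a second) it runs down to rest in some 13 to 23 s
- opening_a (a point): middle of one of the two openings through the platter, on its +y side, 83 mm from the axis, at the level of the top face. Each opening is about 60 degrees wide (some 80 mm along the arc there) and reaches from 45 to 120 mm from the axis, with straight radial edges to push on; the plinth lies 26 mm below the top face
- opening_b (a point): the same for the other opening, on the platter's -y side
- puck: loose brass single-record puck, 44 mm across, 26 mm high, on the plinth's far left corner; origin in its underside; leave alone
- driver: loose yellow screwdriver, 200 mm, on the bench to the right of the player; leave alone
- tin: loose round aluminium screw tin, 84 mm across, 30 mm high, on the bench to the left of the player; leave alone
- meter: loose yellow multimeter, 150 x 80 x 36 mm, on the bench to the left; leave alone

How it is judged (in metres and radians):
On the way, in this order (a step that is already met when the one before it is completed fails the run):
1. the platter, let go, turns freely at more than 1.2 rad/s (contact force between each of the arm, the fingers and platter below 0.1 N and angular speed of platter above 1.2 rad/s), for 0.1 s.
2. the tool rides along over the orange disc for 5 s without touching the platter: TCP within 25 mm sideways, 20 to 100 mm above it, while the platter turns at more than 0.3 rad/s (contact force between each of the arm, the fingers and platter below 0.1 N and horizontal distance between the grasp point and disc_top below 0.025 m and z of the grasp point in the frame of disc_top between 0.02 and 0.1 m and angular speed of platter above 0.3 rad/s), for 5 s.
3. the tool still rides along over the disc, hands off, for 2 s while the platter runs down by itself between 0.25 and 0.03 rad/s (contact force between each of the arm, the fingers and platter below 0.1 N and horizontal distance between the grasp point and disc_top below 0.025 m and z of the grasp point in the frame of disc_top between 0.02 and 0.1 m and angular speed of platter between 0.03 and 0.25 rad/s), for 2 s.
At the end, for the whole second after the job is handed in: the platter is at rest (under 0.02 rad/s), the TCP hovers over the orange disc (within 25 mm sideways, 20 to 100 mm above its top), nothing touches the platter, and the loose things lie within 30 mm of where they were (contact force between each of the arm, the fingers and platter below 0.1 N and horizontal distance between the grasp point and disc_top below 0.025 m and z of the grasp point in the frame of disc_top between 0.02 and 0.1 m and angular speed of platter below 0.02 rad/s and distance of each of puck, driver, tin, meter from where it was at the start of the episode below 0.03 m).
It fails at once if the platter is spun faster than 2.4 rad/s (angular speed of platter above 2.4 rad/s).
It fails at once if the orange disc is touched (contact force between any of the arm, the fingers and platter_c0 above 0.3 N).
It fails at once if the platter is struck or pressed with more than 40 N (contact force between any of the arm, the fingers and platter above 40 N).
It fails at once if one of the loose things around (puck, screwdriver, tin, multimeter) is moved by more than 30 mm (distance of any of puck, driver, tin, meter from where it was at the start of the episode above 0.03 m).
It also fails if it takes over 72 s, if anything falls off the work surface, if the arm or the gripper's body presses on something with over 40 N, if the wrist force passes 120 N, or if a joint passes its speed limit or range.

## Working session

There is one attempt and no reset: what is moved stays moved. The work goes in short steps, Python scripts to look and compute and a tool call to move; the robot and the scene stay as the last step left them, time stands still between calls to the robot, and variables do not carry over. Pictures are saved under pics/ and viewed, about 8 in all and at most 12, crops included, and the job is handed in when it is done.

Besides the shell and the picture viewer there is one more tool, called after "Emit:" by a JSON object that holds its "name" and its "arguments". servo_tool: Moves the arm, as the interface text tells. Its arguments: {"type":"object","properties":{"targets":{"type":"array"},"squeeze":{"type":"number"}},"required":["targets"]}

```bash
mkdir -p pics
cat > h.py <<'E'
import numpy as np,cv2
from plant import r
def pix2z(cam,uv,z):
    c=r.get_calibration(cam);K=np.array(c["K"]);T=np.array(c["extrinsics"])
    uv=np.atleast_2d(uv).astype(float)
    d=np.c_[uv,np.ones(len(uv))]@np.linalg.inv(K).T@T[:3,:3].T
    o=T[:3,3]; return o+d*((z-o[2])/d[:,2])[:,None]
def proj(cam,P):
    c=r.get_calibration(cam);K=np.array(c["K"]);T=np.linalg.inv(np.array(c["extrinsics"]))
    q=(np.atleast_2d(P)@T[:3,:3].T+T[:3,3])@K.T; return q[:,:2]/q[:,2:]
E
python3 - <<'E'
from h import *
for c in("top","side"):
    cv2.imwrite(f"pics/{c}0.png",r.capture(c))
    print(c,np.array(r.get_calibration(c)["extrinsics"]).round(3).tolist(),r.get_calibration(c)["K"])
for n in("platter","disc_top","player","puck"):
    for d in r.cut_out(n,"top")[:2]:
        m=d["mask"];v,u=np.nonzero(m);print(n,d["p"],d["extent"],u.mean(),v.mean(),m.sum())
print(r.get_state())
E
```

```text
top [[-0.007, -0.998, 0.057, 0.499], [-1.0, 0.007, 0.005, -0.001], [-0.005, -0.057, -0.998, 1.452], [0.0, 0.0, 0.0, 1.0]] [[512.1918994    0.         323.10262836]
 [  0.         512.1918994  199.72990601]
 [  0.           0.           1.        ]]
side [[0.936, -0.217, 0.277, 0.173], [-0.351, -0.607, 0.713, -1.069], [0.014, -0.764, -0.645, 1.044], [0.0, 0.0, 0.0, 1.0]] [[468.55013773   0.         317.46201545]
 [  0.         468.55013773 205.42883573]
 [  0.           0.           1.        ]]
platter 0.76 [239.1, 151.8, 346.1, 258.0] 291.75052029136316 207.84014047866805 7688
disc_top 0.56 [239.0, 154.7, 349.5, 265.0] 292.01799080761657 207.86894287590283 7615
player 0.72 [218.5, 138.4, 384.0, 280.8] 301.173371692685 209.82210064613497 21203
puck 0.68 [223.6, 139.1, 243.1, 159.1] 234.71428571428572 148.34101382488478 217
{'time_s': 0.3, 'joints': array([-5.40828044e+01,  2.05636681e+01,  6.65847972e-01, -4.71647970e-03,
       -7.01351882e+01, -1.65072958e+01]), 'qd': array([-0.01915376, -0.14305802,  0.21877096,  0.14527038,  0.00681391,
       -0.01858848]), 'joint_torque': array([ 1.15182029e-04, -5.81813335e+01,  2.92819798e+01,  6.99006915e+00,
        9.33600386e-03, -9.93256481e-05]), 'tcp_pos': array([ 0.22424342, -0.63649744,  0.24502836]), 'eef_rot': array([ 1.79967092e+02, -5.12680519e-03, -1.60591703e+02]), 'contact_force': array([-0.78842111, -0.735553  , -0.49234446]), 'moment': array([-0.01406382, -0.00381731,  0.058369  ]), 'gripper_width': 0.08770617592866137}
```

Run:
```python
from h import *
a=cv2.imread("pics/top0.png");cv2.imwrite("pics/top0c.png",cv2.resize(a[110:310,190:440],None,fx=3,fy=3,interpolation=cv2.INTER_CUBIC))
hsv=cv2.cvtColor(a,cv2.COLOR_BGR2HSV)
m=cv2.inRange(hsv,(3,140,120),(18,255,255));m[:150]=0;m[260:]=0;m[:,:238]=0;m[:,348:]=0
n,l,s,c=cv2.connectedComponentsWithStats(m)
for i in range(1,n):
  if s[i,4]>15: print(s[i],c[i],pix2z("top",c[i],.116))
print(pix2z("top",[[291.75,207.84],[239.1,207],[346.1,207],[292,151.8],[292,258]],.111))
```

```text
[[ 0.55433072  0.08725532  0.111     ]
 [ 0.55755336  0.22540711  0.111     ]
 [ 0.55548432 -0.0552218   0.111     ]
 [ 0.70226705  0.08604938  0.111     ]
 [ 0.42345382  0.08708652  0.111     ]]
```

View pics/top0c.png

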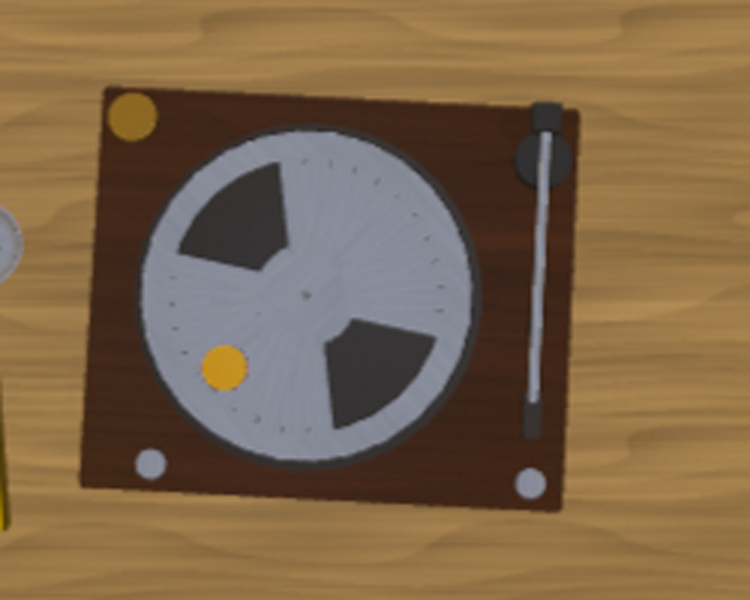

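View pics/side0.png

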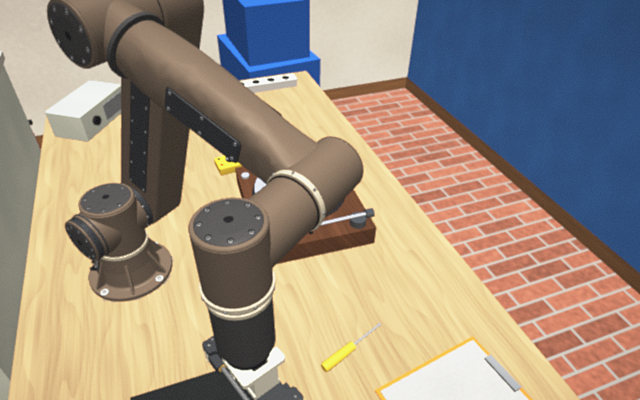

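The top view shows the platter centred near full-image px (292,208), with the orange disc at (265,232), i.e. at about 131° in world terms. The two dark openings lie up-left and down-right. The side camera is mostly blocked by the arm. Next I'll fit the geometry accurately.

```bash
cat >> h.py <<'E'
from scipy.optimize import minimize
def disc(a,hub,win=None):
    hsv=cv2.cvtColor(a,cv2.COLOR_BGR2HSV)
    m=cv2.inRange(hsv,(12,150,150),(26,255,255))
    ring=np.zeros_like(m);c=proj("top",[[*hub,.111]])[0]
    cv2.circle(ring,tuple(int(round(x)) for x in c),50,255,-1);m&=ring
    n,l,s,cc=cv2.connectedComponentsWithStats(m)
    if n<2:return None
    i=1+np.argmax(s[1:,4]);P=pix2z("top",cc[i],.116)[0]
    d=P[:2]-hub;return s[i,4],P,np.degrees(np.arctan2(d[1],d[0]))%360,np.hypot(*d)
def openpoly(hub,th,side,z=.111):
    t=np.radians(th+90*side+np.linspace(-30,30,13));p=np.r_[np.c_[np.cos(t),np.sin(t)]*.12,np.c_[np.cos(t[::-1]),np.sin(t[::-1])]*.045]
    return np.c_[p+hub,np.full(len(p),z)]
E
python3 - <<'E'
from h import *
a=cv2.imread("pics/top0.png");g=cv2.GaussianBlur(a,(0,0),.7).astype(int)
sat=g.max(2)-g.min(2);m=((sat<35)&(g.min(2)>95)).astype(np.uint8);m[:,:236]=0;m[:,352:]=0;m[:148]=0;m[270:]=0
n,l,s,c=cv2.connectedComponentsWithStats(m);i=1+np.argmax(s[1:,4]);print(s[i])
cn=max(cv2.findContours((l==i).astype(np.uint8),0,1)[0],key=len)[:,0]
P=pix2z("top",cv2.convexHull(cn)[:,0],.111)[:,:2]
A=np.c_[2*P,np.ones(len(P))];x=np.linalg.lstsq(A,(P**2).sum(1),rcond=None)[0];print("hub",x[:2],"R",np.sqrt(x[2]+x[0]**2+x[1]**2))
hub=x[:2];print(disc(a,hub)); print("spindle",pix2z("top",[190+306.5/3-.3,110+295/3-.3],.123))
E
```

```text
[ 237  154  110  110 7522]
hub [0.55434908 0.08734856] R 0.14375816944441017
(np.int32(166), array([0.49115176, 0.15870245, 0.116     ]), np.float64(131.53094238055562), np.float64(0.09531673470155815))
spindle [[0.55333043 0.086161   0.123     ]]
```

Hub is at (0.554, 0.087). Disc angle is 131.5° and its radius 95 mm, which matches the 95 mm given. I'll push counter-clockwise in the near opening (221.5°), so the disc then comes round to the tool.

Emit:
{"name": "servo_tool", "arguments": {"targets": [{"dx": 2, "dy": 3, "dz": 0, "spin": -0.1, "grip": 0}, {"dx": 3.5, "dy": 6.5, "dz": 0, "spin": -0.2, "grip": 0}, {"dx": 5, "dy": 10, "dz": 0, "spin": -0.3, "grip": 0}, {"dx": 6.5, "dy": 13.5, "dz": 0, "spin": -0.4, "grip": 0}, {"dx": 8, "dy": 17, "dz": 0, "spin": -0.5, "grip": 0}, {"dx": 9.5, "dy": 20.5, "dz": 0, "spin": -0.6, "grip": 0}, {"dx": 11, "dy": 24, "dz": 0, "spin": -0.7, "grip": 0}, {"dx": 12.5, "dy": 27.5, "dz": 0, "spin": -0.8, "grip": 0}, {"dx": 14, "dy": 31, "dz": 0, "spin": -0.9, "grip": 0}, {"dx": 15.5, "dy": 34.5, "dz": 0, "spin": -1.0, "grip": 0}], "squeeze": 5}}

```text
time_s: 1.13
tcp_pos: [0.3795, -0.2902, 0.2457]
eef_rot: [180.0, 0.0, 141.9]
contact_force: [0.9, 0.5, 0.5]
gripper_width: 0.0266
```

Emit:
{"name": "servo_tool", "arguments": {"targets": [{"dx": 1.2, "dy": 3.5, "dz": 0, "spin": -0.03, "grip": 0}, {"dx": 2.4, "dy": 7, "dz": 0, "spin": -0.07, "grip": 0}, {"dx": 3.6, "dy": 10.5, "dz": 0, "spin": -0.07, "grip": 0}, {"dx": 4.8, "dy": 14, "dz": 0, "spin": -0.07, "grip": 0}, {"dx": 6, "dy": 17.5, "dz": 0, "spin": -0.07, "grip": 0}, {"dx": 7.2, "dy": 21, "dz": 0, "spin": -0.07, "grip": 0}, {"dx": 8.4, "dy": 24.5, "dz": 0, "spin": -0.07, "grip": 0}, {"dx": 9.6, "dy": 27.5, "dz": 0, "spin": -0.07, "grip": 0}, {"dx": 10.8, "dy": 30, "dz": -2, "spin": -0.07, "grip": 0}, {"dx": 11.95, "dy": 31.73, "dz": -4.5, "spin": -0.07, "grip": 0}]}}

```text
time_s: 1.97
tcp_pos: [0.5006, 0.0282, 0.202]
eef_rot: [179.7, 0.1, 138.3]
contact_force: [1.3, 0.2, -0.2]
gripper_width: 0.0003
```

Run:
```python
from h import *
s=r.get_state();print(s["time_s"],s["tcp_pos"],s["eef_rot"],s["joints"].round(1),s["gripper_width"],s["contact_force"])
for c in("top","side"):
  a=r.capture(c);cv2.imwrite(f"pics/{c}1.png",a)
  if c=="top":cv2.imwrite("pics/top1c.png",cv2.resize(a[110:310,190:440],None,fx=3,fy=3))
b=cv2.imread("pics/side1.png");cv2.imwrite("pics/side1c.png",cv2.resize(b[60:300,120:440],None,fx=2,fy=2))
s=r.get_state();print(s["tcp_pos"],s["eef_rot"])
```

```text
1.9667 [0.50060317 0.02820122 0.20196009] [1.79715214e+02 1.46793938e-01 1.38278348e+02] [  25.7    5.9  -24.7    0.   -59.1 -157.5] 0.0002717775077770031 [ 1.30936625  0.24348831 -0.17097713]
[0.49807188 0.02730017 0.19684829] [-1.79767017e+02 -1.60446523e-01  1.38281331e+02]
```

View pics/top1c.png

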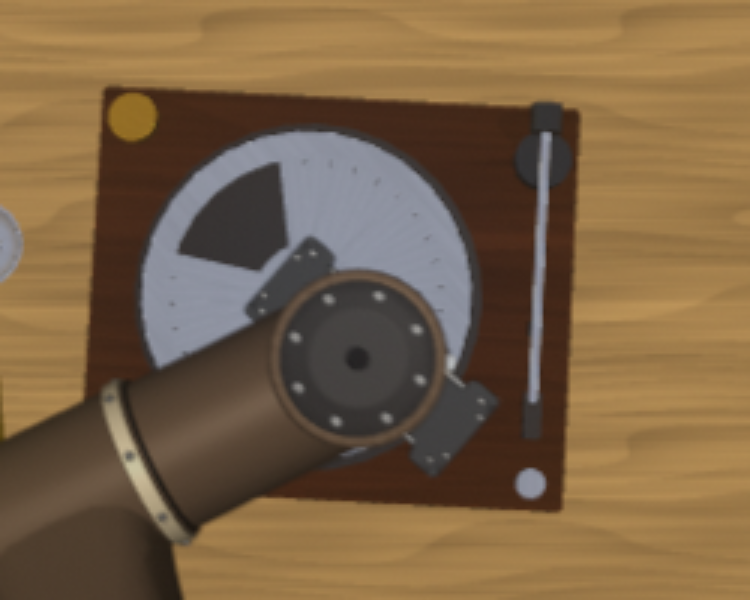

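View pics/side1c.png

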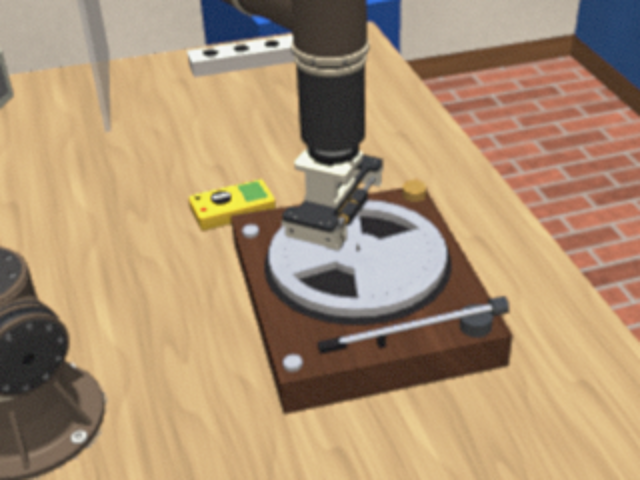

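Both views show the closed gripper above the near opening. The side camera sees the platter's openings well, so I'll build an angle tracker on the rectified views and test it here.

```bash
cat >> h.py <<'E'
HUB=np.array([.554,.087])
RR=np.arange(.055,.116,.003);TT=np.radians(np.arange(0,360,1.0))
def track(cam,a,pred=None,win=60):
    """platter angle (deg) from bright web/dark openings and from the orange disc"""
    R,T=np.meshgrid(RR,TT);P=np.c_[(HUB[0]+R*np.cos(T)).ravel(),(HUB[1]+R*np.sin(T)).ravel(),np.full(R.size,.111)]
    uv=proj(cam,P).astype(np.float32)
    s=cv2.remap(a,uv[:,0].reshape(R.shape),uv[:,1].reshape(R.shape),cv2.INTER_LINEAR)
    h=cv2.cvtColor(s,cv2.COLOR_BGR2HSV).astype(int)
    met=(h[...,1]<60)&(h[...,2]>120); dark=(h[...,2]<85)
    v=met.astype(float)-dark; v=v.sum(1)
    web=np.where(np.abs(((np.arange(360)+90)%180)-90)<60,1.,-1.)
    sc=np.array([v@np.roll(web,k) for k in range(360)])
    ks=np.arange(360) if pred is None else np.arange(round(pred)-win,round(pred)+win+1)
    k=ks[np.argmax(sc[ks%360])]
    y0,y1,y2=sc[(k-1)%360],sc[k%360],sc[(k+1)%360];den=y0-2*y1+y2
    out=[round(float(k+(0.5*(y0-y2)/den if den else 0)),1),round(y1/np.abs(v).sum(),2)]
    org=((h[...,0]>=11)&(h[...,0]<=27)&(h[...,1]>150)&(h[...,2]>130))[:,RR>.074].sum(1)
    z=(org*np.exp(1j*TT)).sum();out+=[round(float(np.degrees(np.angle(z))%360),1),int(org.sum())]
    return out
E
python3 - <<'E'
from h import *
for f in("top0","top1","side1"):print(f,track(f[:-1],cv2.imread(f"pics/{f}.png")),track(f[:-1],cv2.imread(f"pics/{f}.png"),131))
w=0
# push plan from phi0
import math
phi0=math.radians(228);rho=.083;x0,y0=HUB+rho*np.array([math.cos(phi0),math.sin(phi0)])
inc=[.01,.02,.03,.03,.03,.03,.03,.03,.03,.03, .045,.06,.075,.09,.105,.115,.12,.12,.12,.07]
phi=phi0+np.cumsum(inc)
for call in(0,1):
    b=phi0 if call==0 else phi[9]
    for p in phi[call*10:call*10+10]:
        print(f'dx {100*rho*(math.cos(p)-math.cos(b)):.2f} dy {100*rho*(math.sin(p)-math.sin(b)):.2f} spin {p-b:.3f} phi {math.degrees(p):.1f}')
E
```

```text
top0 [131.3, np.float64(0.97), 131.1, 219] [131.3, np.float64(0.97), 131.1, 219]
top1 [130.8, np.float64(0.58), 0.0, 0] [130.8, np.float64(0.58), 0.0, 0]
side1 [133.1, np.float64(0.7), 0.0, 0] [133.1, np.float64(0.7), 0.0, 0]
dx 0.06 dy -0.06 spin 0.010 phi 228.6
dx 0.19 dy -0.16 spin 0.030 phi 229.7
dx 0.38 dy -0.32 spin 0.060 phi 231.4
dx 0.58 dy -0.47 spin 0.090 phi 233.2
dx 0.78 dy -0.62 spin 0.120 phi 234.9
dx 0.98 dy -0.76 spin 0.150 phi 236.6
dx 1.19 dy -0.89 spin 0.180 phi 238.3
dx 1.41 dy -1.02 spin 0.210 phi 240.0
dx 1.63 dy -1.14 spin 0.240 phi 241.8
dx 1.85 dy -1.26 spin 0.270 phi 243.5
dx 0.34 dy -0.16 spin 0.045 phi 246.0
dx 0.80 dy -0.35 spin 0.105 phi 249.5
dx 1.39 dy -0.54 spin 0.180 phi 253.8
dx 2.12 dy -0.72 spin 0.270 phi 258.9
dx 2.98 dy -0.84 spin 0.375 phi 265.0
dx 3.93 dy -0.87 spin 0.490 phi 271.5
dx 4.92 dy -0.78 spin 0.610 phi 278.4
dx 5.90 dy -0.58 spin 0.730 phi 285.3
dx 6.84 dy -0.26 spin 0.850 phi 292.2
dx 7.37 dy -0.02 spin 0.920 phi 296.2
```

Emit:
{"name": "servo_tool", "arguments": {"targets": [{"dx": 0, "dy": 0, "dz": -1.0}, {"dx": 0, "dy": 0, "dz": -2.0}, {"dx": 0, "dy": 0, "dz": -3.0}, {"dx": 0, "dy": 0, "dz": -4.0}, {"dx": 0, "dy": 0, "dz": -5.0}, {"dx": 0, "dy": 0, "dz": -6.0}, {"dx": 0, "dy": 0, "dz": -7.0}, {"dx": 0, "dy": 0, "dz": -7.8}, {"dx": 0, "dy": 0, "dz": -8.4}, {"dx": 0, "dy": 0, "dz": -8.6}]}}

```text
validation failed for argument at $.ta...
```

The tracker agrees to within 2° even when partly occluded. The descent was refused because every row needs all the keys, so I'll send it again.

Emit:
{"name": "servo_tool", "arguments": {"targets": [{"dx": 0, "dy": 0, "dz": -1.0, "spin": 0, "grip": 0}, {"dx": 0, "dy": 0, "dz": -2.0, "spin": 0, "grip": 0}, {"dx": 0, "dy": 0, "dz": -3.0, "spin": 0, "grip": 0}, {"dx": 0, "dy": 0, "dz": -4.0, "spin": 0, "grip": 0}, {"dx": 0, "dy": 0, "dz": -5.0, "spin": 0, "grip": 0}, {"dx": 0, "dy": 0, "dz": -6.0, "spin": 0, "grip": 0}, {"dx": 0, "dy": 0, "dz": -7.0, "spin": 0, "grip": 0}, {"dx": 0, "dy": 0, "dz": -7.8, "spin": 0, "grip": 0}, {"dx": 0, "dy": 0, "dz": -8.4, "spin": 0, "grip": 0}, {"dx": 0, "dy": 0, "dz": -8.6, "spin": 0, "grip": 0}]}}

```text
time_s: 2.9
tcp_pos: [0.4982, 0.0251, 0.1132]
eef_rot: [-179.9, -0.0, 138.2]
contact_force: [-0.0, 0.7, 0.8]
gripper_width: 0.0005
```

Run:
```python
from h import *
a=r.capture("side");cv2.imwrite("pics/side2.png",a);cv2.imwrite("pics/side2c.png",cv2.resize(a[130:280,220:400],None,fx=4,fy=4))
print(track("side",a,131));s=r.get_state();print(s["time_s"],s["tcp_pos"],s["eef_rot"],s["contact_force"])
```

```text
[128.4, np.float64(0.76), 134.9, 78]
2.95 [0.49829338 0.02519004 0.11337576] [-1.79925541e+02 -3.57003249e-02  1.38162193e+02] [-0.17344078  0.4431536   0.45609097]
```

View pics/side2c.png

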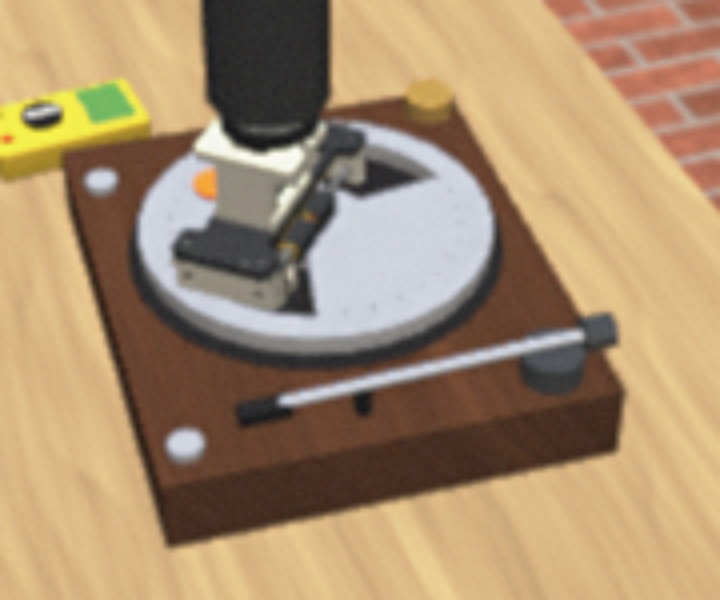

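The fingertips sit inside the near opening with no contact force. Next is the slow approach to the edge.

Emit:
{"name": "servo_tool", "arguments": {"targets": [{"dx": 0.06, "dy": -0.06, "dz": 0, "spin": 0.01, "grip": 0}, {"dx": 0.19, "dy": -0.16, "dz": 0, "spin": 0.03, "grip": 0}, {"dx": 0.38, "dy": -0.32, "dz": 0, "spin": 0.06, "grip": 0}, {"dx": 0.58, "dy": -0.47, "dz": 0, "spin": 0.09, "grip": 0}, {"dx": 0.78, "dy": -0.62, "dz": 0, "spin": 0.12, "grip": 0}, {"dx": 0.98, "dy": -0.76, "dz": 0, "spin": 0.15, "grip": 0}, {"dx": 1.19, "dy": -0.89, "dz": 0, "spin": 0.18, "grip": 0}, {"dx": 1.41, "dy": -1.02, "dz": 0, "spin": 0.21, "grip": 0}, {"dx": 1.63, "dy": -1.14, "dz": 0, "spin": 0.24, "grip": 0}, {"dx": 1.85, "dy": -1.26, "dz": 0, "spin": 0.27, "grip": 0}]}}

```text
time_s: 3.78
tcp_pos: [0.5178, 0.0127, 0.115]
eef_rot: [180.0, 0.0, 153.8]
contact_force: [1.2, 0.5, -0.0]
gripper_width: 0.0004
```

Emit:
{"name": "servo_tool", "arguments": {"targets": [{"dx": 0.34, "dy": -0.16, "dz": 0, "spin": 0.045, "grip": 0}, {"dx": 0.8, "dy": -0.35, "dz": 0, "spin": 0.105, "grip": 0}, {"dx": 1.39, "dy": -0.54, "dz": 0, "spin": 0.18, "grip": 0}, {"dx": 2.12, "dy": -0.72, "dz": 0, "spin": 0.27, "grip": 0}, {"dx": 2.98, "dy": -0.84, "dz": 0, "spin": 0.375, "grip": 0}, {"dx": 3.93, "dy": -0.87, "dz": 0, "spin": 0.49, "grip": 0}, {"dx": 4.92, "dy": -0.78, "dz": 0, "spin": 0.61, "grip": 0}, {"dx": 5.9, "dy": -0.58, "dz": 0, "spin": 0.73, "grip": 0}, {"dx": 6.84, "dy": -0.26, "dz": 0, "spin": 0.85, "grip": 0}, {"dx": 7.37, "dy": -0.02, "dz": 0.3, "spin": 0.92, "grip": 0}]}}

```text
time_s: 4.62
tcp_pos: [0.592, 0.0126, 0.1175]
eef_rot: [-180.0, 0.0, -153.2]
contact_force: [-0.3, 0.9, 0.2]
gripper_width: 0.0003
```

Emit:
{"name": "servo_tool", "arguments": {"targets": [{"dx": 0.25, "dy": 0.05, "dz": 1.5, "spin": 0.02, "grip": 0}, {"dx": 0.45, "dy": 0.1, "dz": 4.0, "spin": 0.02, "grip": 0}, {"dx": 0.6, "dy": 0.0, "dz": 5.5, "spin": 0.02, "grip": 0}, {"dx": 0.8, "dy": -0.2, "dz": 6.0, "spin": 0.02, "grip": 0}, {"dx": 1.0, "dy": -0.5, "dz": 6.0, "spin": 0.02, "grip": 0}, {"dx": 1.1, "dy": -0.8, "dz": 6.0, "spin": 0.02, "grip": 0}, {"dx": 1.1, "dy": -0.8, "dz": 6.0, "spin": 0.02, "grip": 0}, {"dx": 1.1, "dy": -0.8, "dz": 6.0, "spin": 0.02, "grip": 0}, {"dx": 1.1, "dy": -0.8, "dz": 6.0, "spin": 0.02, "grip": 0}, {"dx": 1.1, "dy": -0.8, "dz": 6.0, "spin": 0.02, "grip": 0}]}}

```text
time_s: 5.45
tcp_pos: [0.6015, 0.0045, 0.1767]
eef_rot: [180.0, -0.1, -152.5]
contact_force: [-0.4, 0.9, 0.1]
gripper_width: 0.0005
```

```bash
cat >> h.py <<'E'
import json
def look(n,pred=None,cams=("side","top")):
    o=[]
    for c in cams:
        t=r.get_state()["time_s"];a=r.capture(c);cv2.imwrite(f"pics/{c}_{n}.png",a);o.append((c,round(t,3),*track(c,a,pred)));print(o[-1])
    s=r.get_state();print(round(s["time_s"],3),s["tcp_pos"].round(4),s["eef_rot"].round(1),s["contact_force"].round(1))
    return o
E
python3 -c "
from h import *
look('a',250);look('b',258)"
```

```text
('side', 5.45, 258.0, np.float64(0.83), 256.6, 195)
('top', 5.5, 258.4, np.float64(0.47), 260.1, 224)
5.55 [0.6017 0.0046 0.177 ] [ 180.    -0.  -152.5] [-0.4 -0.2 -0.1]
('side', 5.55, 265.6, np.float64(0.82), 263.8, 196)
('top', 5.6, 265.1, np.float64(0.43), 267.6, 228)
5.65 [0.6018 0.0046 0.1772] [ 180.    -0.  -152.5] [-0.  -0.3  0.7]
```

Released and turning freely: both cameras give about 75°/s (1.3 rad/s), with the disc at 267° coming up to the tool waiting at 300°. I'll write a small planner.

```bash
cat > plan.py <<'E'
import sys
from h import *
from scipy.optimize import least_squares
from scipy.integrate import solve_ivp
def sim(p,ts,t0=5.45):
    th,w,I=p
    f=lambda t,y:[y[1],-(.0005*np.tanh(y[1]/.002)+.00094*y[1])/I]
    s=solve_ivp(f,(t0,max(ts)+.01),[th,w],dense_output=True,max_step=.05);return s.sol(np.array(ts))
def fit(obs):
    t=np.array([o[0] for o in obs]);a=np.radians([o[1] for o in obs]);sg=np.radians([o[2] for o in obs])
    o=np.argsort(t)
    fun=lambda p:np.r_[(sim(p,t)[0]-a)/sg,(p[2]-.012)/.0018,(p[1]-1.4)/.15]
    return least_squares(fun,[a[0],1.35,.012],loss="soft_l1",x_scale=[.1,.1,.003]).x
def plan(p,cx,cy,t,wait=False,z=None):
    ts=t+np.arange(1,11)/12;ts[-1]+=.025
    th,w=sim(p,ts);phi=np.arctan2(cy-HUB[1],cx-HUB[0])%(2*np.pi)
    print("p",p.round(4),"w",w[[0,-1]].round(3),"deg end",np.degrees(th[-1]).round(1),"dist now",np.hypot(*(HUB+.095*np.r_[np.cos(sim(p,[t])[0,0]),np.sin(sim(p,[t])[0,0])]-[cx,cy])).round(4))
    if wait: th=np.maximum(th,phi)
    X=HUB+.095*np.c_[np.cos(th),np.sin(th)];D=((X-[cx,cy])*100).round(1)
    print([tuple(float(v) for v in d) for d in D]);e=np.array([cx,cy])+D[-1]/100
    json.dump(dict(c=[float(v) for v in e],turn=float(np.degrees(th[-1]))),open("cmd.json","w"))
def add(o,pred):
    obs=json.load(open("obs.json"))
    for c,t,e,sc,d,n in o:
        if c=="side":obs.append([t,float(e),2.])
        if n>60:
            d=float(d+360*round((pred-d)/360));
            if abs(d-pred)<25: obs.append([t,d,1.5 if n>150 else 4.])
    json.dump(obs,open("obs.json","w"));return obs
E
python3 - <<'E'
from plan import *
obs=[[5.45,258,2],[5.45,256.6,1.5],[5.5,260.1,1.5],[5.55,265.6,2],[5.55,263.8,1.5],[5.6,267.6,1.5]]
json.dump(obs,open("obs.json","w"))
p=fit(obs);plan(p,.6017,.0045,5.65,True)
E
```

```text
p [4.478  1.3548 0.012 ] w [1.313 1.205] deg end 334.1 dist now 0.0462
[(-0.0, 0.0), (-0.0, 0.0), (-0.0, 0.0), (-0.0, 0.0), (0.4, 0.3), (1.2, 0.9), (1.9, 1.5), (2.6, 2.2), (3.2, 3.0), (3.8, 4.1)]
```

Emit:
{"name": "servo_tool", "arguments": {"targets": [{"dx": 0, "dy": 0, "dz": 0, "spin": 0, "grip": 0}, {"dx": 0, "dy": 0, "dz": 0, "spin": 0, "grip": 0}, {"dx": 0, "dy": 0, "dz": 0, "spin": 0, "grip": 0}, {"dx": 0, "dy": 0, "dz": 0, "spin": 0, "grip": 0}, {"dx": 0.4, "dy": 0.3, "dz": 0, "spin": 0, "grip": 0}, {"dx": 1.2, "dy": 0.9, "dz": 0, "spin": 0, "grip": 0}, {"dx": 1.9, "dy": 1.5, "dz": 0, "spin": 0, "grip": 0}, {"dx": 2.6, "dy": 2.2, "dz": 0, "spin": 0, "grip": 0}, {"dx": 3.2, "dy": 3.0, "dz": 0, "spin": 0, "grip": 0}, {"dx": 3.8, "dy": 4.1, "dz": 0, "spin": 0, "grip": 0}]}}

```text
time_s: 6.48
tcp_pos: [0.6407, 0.0463, 0.1771]
eef_rot: [180.0, -0.0, -152.5]
contact_force: [0.9, 0.7, 0.5]
gripper_width: 0.0006
```

```bash
cat > step.py <<'E'
from plan import *
n=sys.argv[1];cam=sys.argv[2] if len(sys.argv)>2 else "side"
c=json.load(open("cmd.json"));p=fit(json.load(open("obs.json")))
t=r.get_state()["time_s"];pred=float(np.degrees(sim(p,[t])[0,0]));print("pred",round(pred,1))
o=look(n,pred%360,(cam,))
o=[(a,b,e+360*round((pred-e)/360),s,d,k) for a,b,e,s,d,k in o]
obs=add(o,pred);p=fit(obs);plan(p,*c["c"],r.get_state()["time_s"])
E
python3 step.py c
```

```text
pred 332.4
('side', 6.483, 325.5, np.float64(0.85), 326.2, 193)
6.533 [0.6417 0.0482 0.177 ] [-180.     0.  -152.5] [1.8 1.1 0.4]
p [4.4853 1.238  0.0119] w [1.082 0.986] deg end 380.4 dist now 0.0081
[(0.0, 0.1), (0.3, 0.8), (0.6, 1.6), (0.8, 2.5), (0.9, 3.3), (0.9, 4.1), (0.9, 4.9), (0.8, 5.7), (0.6, 6.5), (0.3, 7.5)]
```

Emit:
{"name": "servo_tool", "arguments": {"targets": [{"dx": 0, "dy": 0.1, "dz": 0, "spin": 0, "grip": 0}, {"dx": 0.3, "dy": 0.8, "dz": 0, "spin": 0, "grip": 0}, {"dx": 0.6, "dy": 1.6, "dz": 0, "spin": 0, "grip": 0}, {"dx": 0.8, "dy": 2.5, "dz": 0, "spin": 0, "grip": 0}, {"dx": 0.9, "dy": 3.3, "dz": 0, "spin": 0, "grip": 0}, {"dx": 0.9, "dy": 4.1, "dz": 0, "spin": 0, "grip": 0}, {"dx": 0.9, "dy": 4.9, "dz": 0, "spin": 0, "grip": 0}, {"dx": 0.8, "dy": 5.7, "dz": 0, "spin": 0, "grip": 0}, {"dx": 0.6, "dy": 6.5, "dz": 0, "spin": 0, "grip": 0}, {"dx": 0.3, "dy": 7.5, "dz": 0, "spin": 0, "grip": 0}]}}

```text
time_s: 7.37
tcp_pos: [0.6426, 0.1212, 0.1773]
eef_rot: [180.0, -0.0, -152.5]
contact_force: [0.4, -0.8, -0.1]
gripper_width: 0.0005
```

```bash
python3 step.py d
```

```text
pred 378.9
('side', 7.367, 20.5, np.float64(0.85), 18.5, 199)
7.417 [0.6422 0.1228 0.1774] [ 180.     0.  -152.5] [-0.7  0.8  0.5]
p [4.485  1.2394 0.0119] w [0.975 0.886] deg end 427.9 dist now 0.0021
[(-0.4, 0.9), (-0.7, 1.6), (-1.2, 2.2), (-1.6, 2.8), (-2.1, 3.4), (-2.7, 3.9), (-3.2, 4.3), (-3.8, 4.7), (-4.5, 5.1), (-5.3, 5.5)]
```

Tracking is good: 2 mm off, and the disc is visible from the side.

Emit:
{"name": "servo_tool", "arguments": {"targets": [{"dx": -0.4, "dy": 0.9, "dz": 0, "spin": 0, "grip": 0}, {"dx": -0.7, "dy": 1.6, "dz": 0, "spin": 0, "grip": 0}, {"dx": -1.2, "dy": 2.2, "dz": 0, "spin": 0, "grip": 0}, {"dx": -1.6, "dy": 2.8, "dz": 0, "spin": 0, "grip": 0}, {"dx": -2.1, "dy": 3.4, "dz": 0, "spin": 0, "grip": 0}, {"dx": -2.7, "dy": 3.9, "dz": 0, "spin": 0, "grip": 0}, {"dx": -3.2, "dy": 4.3, "dz": 0, "spin": 0, "grip": 0}, {"dx": -3.8, "dy": 4.7, "dz": 0, "spin": 0, "grip": 0}, {"dx": -4.5, "dy": 5.1, "dz": 0, "spin": 0, "grip": 0}, {"dx": -5.3, "dy": 5.5, "dz": 0, "spin": 0, "grip": 0}]}}

```text
time_s: 8.25
tcp_pos: [0.5892, 0.1758, 0.1773]
eef_rot: [-180.0, -0.0, -152.5]
contact_force: [0.2, 0.2, -0.3]
gripper_width: 0.0005
```

```bash
python3 step.py e
```

```text
pred 426.7
('side', 8.25, 66.6, np.float64(0.85), 65.8, 201)
8.3 [0.5879 0.1762 0.1774] [ 180.    -0.  -152.5] [-2.8 -0.6  0. ]
p [4.4855 1.2395 0.0117] w [0.868 0.784] deg end 469.6 dist now 0.0012
[(-0.8, 0.2), (-1.4, 0.4), (-2.1, 0.5), (-2.8, 0.6), (-3.4, 0.6), (-4.1, 0.6), (-4.7, 0.6), (-5.4, 0.5), (-6.0, 0.3), (-6.8, 0.1)]
```

Emit:
{"name": "servo_tool", "arguments": {"targets": [{"dx": -0.8, "dy": 0.2, "dz": 0, "spin": 0, "grip": 0}, {"dx": -1.4, "dy": 0.4, "dz": 0, "spin": 0, "grip": 0}, {"dx": -2.1, "dy": 0.5, "dz": 0, "spin": 0, "grip": 0}, {"dx": -2.8, "dy": 0.6, "dz": 0, "spin": 0, "grip": 0}, {"dx": -3.4, "dy": 0.6, "dz": 0, "spin": 0, "grip": 0}, {"dx": -4.1, "dy": 0.6, "dz": 0, "spin": 0, "grip": 0}, {"dx": -4.7, "dy": 0.6, "dz": 0, "spin": 0, "grip": 0}, {"dx": -5.4, "dy": 0.5, "dz": 0, "spin": 0, "grip": 0}, {"dx": -6.0, "dy": 0.3, "dz": 0, "spin": 0, "grip": 0}, {"dx": -6.8, "dy": 0.1, "dz": 0, "spin": 0, "grip": 0}]}}

```text
time_s: 9.13
tcp_pos: [0.5214, 0.1763, 0.1773]
eef_rot: [-180.0, 0.0, -152.5]
contact_force: [0.6, -0.3, -0.6]
gripper_width: 0.0006
```

```bash
python3 step.py f
```

```text
pred 468.4
('side', 9.133, 106.4, np.float64(0.85), 107.3, 204)
9.183 [0.5199 0.1758 0.1774] [ 180.    -0.  -152.5] [-2.1 -1.1 -0.7]
p [4.485  1.2464 0.0111] w [0.757 0.675] deg end 504.9 dist now 0.0006
[(-0.5, -0.2), (-1.0, -0.5), (-1.6, -0.7), (-2.1, -1.1), (-2.5, -1.4), (-3.0, -1.7), (-3.4, -2.1), (-3.8, -2.5), (-4.1, -2.9), (-4.5, -3.5)]
```

Emit:
{"name": "servo_tool", "arguments": {"targets": [{"dx": -0.5, "dy": -0.2, "dz": 0, "spin": 0, "grip": 0}, {"dx": -1.0, "dy": -0.5, "dz": 0, "spin": 0, "grip": 0}, {"dx": -1.6, "dy": -0.7, "dz": 0, "spin": 0, "grip": 0}, {"dx": -2.1, "dy": -1.1, "dz": 0, "spin": 0, "grip": 0}, {"dx": -2.5, "dy": -1.4, "dz": 0, "spin": 0, "grip": 0}, {"dx": -3.0, "dy": -1.7, "dz": 0, "spin": 0, "grip": 0}, {"dx": -3.4, "dy": -2.1, "dz": 0, "spin": 0, "grip": 0}, {"dx": -3.8, "dy": -2.5, "dz": 0, "spin": 0, "grip": 0}, {"dx": -4.1, "dy": -2.9, "dz": 0, "spin": 0, "grip": 0}, {"dx": -4.5, "dy": -3.5, "dz": 0, "spin": 0, "grip": 0}]}}

```text
time_s: 10.02
tcp_pos: [0.4767, 0.1413, 0.1774]
eef_rot: [-180.0, 0.0, -152.5]
contact_force: [0.5, -0.1, 0.4]
gripper_width: 0.0006
```

```bash
python3 step.py g
```

```text
pred 504.0
('side', 10.017, 140.5, np.float64(0.86), 143.2, 197)
10.067 [0.4757 0.1402 0.1773] [ 180.    -0.  -152.5] [-2.3 -1.  -0. ]
p [4.4837 1.2548 0.0107] w [0.651 0.573] deg end 535.0 dist now 0.0004
[(-0.3, -0.4), (-0.6, -0.8), (-0.8, -1.3), (-1.0, -1.7), (-1.2, -2.2), (-1.3, -2.7), (-1.5, -3.1), (-1.6, -3.6), (-1.7, -4.0), (-1.7, -4.6)]
```

Emit:
{"name": "servo_tool", "arguments": {"targets": [{"dx": -0.3, "dy": -0.4, "dz": 0, "spin": 0, "grip": 0}, {"dx": -0.6, "dy": -0.8, "dz": 0, "spin": 0, "grip": 0}, {"dx": -0.8, "dy": -1.3, "dz": 0, "spin": 0, "grip": 0}, {"dx": -1.0, "dy": -1.7, "dz": 0, "spin": 0, "grip": 0}, {"dx": -1.2, "dy": -2.2, "dz": 0, "spin": 0, "grip": 0}, {"dx": -1.3, "dy": -2.7, "dz": 0, "spin": 0, "grip": 0}, {"dx": -1.5, "dy": -3.1, "dz": 0, "spin": 0, "grip": 0}, {"dx": -1.6, "dy": -3.6, "dz": 0, "spin": 0, "grip": 0}, {"dx": -1.7, "dy": -4.0, "dz": 0, "spin": 0, "grip": 0}, {"dx": -1.7, "dy": -4.6, "dz": 0, "spin": 0, "grip": 0}]}}

```text
time_s: 10.9
tcp_pos: [0.4598, 0.0952, 0.1774]
eef_rot: [180.0, 0.0, -152.5]
contact_force: [0.9, 0.6, 0.1]
gripper_width: 0.0002
```

```bash
python3 step.py i
```

```text
pred 534.2
('side', 10.9, 174.6, np.float64(0.85), 173.9, 202)
10.95 [0.4596 0.0944 0.1773] [-180.    -0.  -152.5] [-1.6 -1.  -1. ]
p [4.4837 1.2549 0.0107] w [0.562 0.49 ] deg end 561.8 dist now 0.0016
[(-0.1, -0.6), (-0.1, -1.0), (-0.0, -1.5), (-0.0, -1.9), (0.0, -2.3), (0.1, -2.7), (0.2, -3.1), (0.3, -3.5), (0.4, -3.9), (0.6, -4.4)]
```

Emit:
{"name": "servo_tool", "arguments": {"targets": [{"dx": -0.1, "dy": -0.6, "dz": 0, "spin": 0, "grip": 0}, {"dx": -0.1, "dy": -1.0, "dz": 0, "spin": 0, "grip": 0}, {"dx": 0, "dy": -1.5, "dz": 0, "spin": 0, "grip": 0}, {"dx": 0, "dy": -1.9, "dz": 0, "spin": 0, "grip": 0}, {"dx": 0, "dy": -2.3, "dz": 0, "spin": 0, "grip": 0}, {"dx": 0.1, "dy": -2.7, "dz": 0, "spin": 0, "grip": 0}, {"dx": 0.2, "dy": -3.1, "dz": 0, "spin": 0, "grip": 0}, {"dx": 0.3, "dy": -3.5, "dz": 0, "spin": 0, "grip": 0}, {"dx": 0.4, "dy": -3.9, "dz": 0, "spin": 0, "grip": 0}, {"dx": 0.6, "dy": -4.4, "dz": 0, "spin": 0, "grip": 0}]}}

```text
time_s: 11.78
tcp_pos: [0.4659, 0.0512, 0.1774]
eef_rot: [180.0, 0.0, -152.5]
contact_force: [-0.4, 0.2, 0.3]
gripper_width: 0.0004
```

```bash
python3 step.py j
```

```text
pred 561.1
('side', 11.783, 190.2, np.float64(0.87), 199.7, 204)
11.833 [0.4662 0.0506 0.1773] [-180.    -0.  -152.5] [ 0.5 -0.9 -0.2]
p [4.4816 1.2638 0.0104] w [0.468 0.4  ] deg end 582.6 dist now 0.0014
[(0.1, -0.2), (0.3, -0.5), (0.4, -0.9), (0.6, -1.2), (0.8, -1.5), (1.0, -1.8), (1.2, -2.0), (1.4, -2.3), (1.6, -2.6), (1.8, -2.9)]
```

Emit:
{"name": "servo_tool", "arguments": {"targets": [{"dx": 0.1, "dy": -0.3, "dz": 0, "spin": 0, "grip": 0}, {"dx": 0.3, "dy": -0.6, "dz": 0, "spin": 0, "grip": 0}, {"dx": 0.4, "dy": -1.0, "dz": 0, "spin": 0, "grip": 0}, {"dx": 0.6, "dy": -1.3, "dz": 0, "spin": 0, "grip": 0}, {"dx": 0.8, "dy": -1.6, "dz": 0, "spin": 0, "grip": 0}, {"dx": 1.0, "dy": -1.9, "dz": 0, "spin": 0, "grip": 0}, {"dx": 1.2, "dy": -2.1, "dz": 0, "spin": 0, "grip": 0}, {"dx": 1.4, "dy": -2.4, "dz": 0, "spin": 0, "grip": 0}, {"dx": 1.6, "dy": -2.7, "dz": 0, "spin": 0, "grip": 0}, {"dx": 1.8, "dy": -2.9, "dz": 0, "spin": 0, "grip": 0}]}}

```text
time_s: 12.67
tcp_pos: [0.4841, 0.0222, 0.1773]
eef_rot: [-180.0, -0.0, -152.5]
contact_force: [0.6, 0.9, -0.8]
gripper_width: 0.0007
```

```bash
sed -i 's/obs.append(\[t,float(e),2.\])/obs.append([t,float(e),6.])/' plan.py; python3 step.py k
```

```text
pred 582.0
('side', 12.667, 218.5, np.float64(0.66), 221.7, 201)
12.717 [0.4844 0.0221 0.1773] [-180.    -0.  -152.5] [ 0.2 -0.5  0.2]
p [4.4812 1.2652 0.0103] w [0.389 0.327] deg end 600.6 dist now 0.0007
[(0.3, -0.2), (0.5, -0.4), (0.7, -0.7), (0.9, -0.8), (1.2, -1.0), (1.4, -1.2), (1.6, -1.4), (1.8, -1.5), (2.1, -1.7), (2.4, -1.8)]
```

Emit:
{"name": "servo_tool", "arguments": {"targets": [{"dx": 0.3, "dy": -0.2, "dz": 0, "spin": 0, "grip": 0}, {"dx": 0.5, "dy": -0.4, "dz": 0, "spin": 0, "grip": 0}, {"dx": 0.7, "dy": -0.7, "dz": 0, "spin": 0, "grip": 0}, {"dx": 0.9, "dy": -0.8, "dz": 0, "spin": 0, "grip": 0}, {"dx": 1.2, "dy": -1.0, "dz": 0, "spin": 0, "grip": 0}, {"dx": 1.4, "dy": -1.2, "dz": 0, "spin": 0, "grip": 0}, {"dx": 1.6, "dy": -1.4, "dz": 0, "spin": 0, "grip": 0}, {"dx": 1.8, "dy": -1.5, "dz": 0, "spin": 0, "grip": 0}, {"dx": 2.1, "dy": -1.7, "dz": 0, "spin": 0, "grip": 0}, {"dx": 2.4, "dy": -1.8, "dz": 0, "spin": 0, "grip": 0}]}}

```text
time_s: 13.55
tcp_pos: [0.5081, 0.0043, 0.1773]
eef_rot: [180.0, -0.0, -152.5]
contact_force: [-0.8, -0.8, 0.2]
gripper_width: 0.0004
```

```bash
python3 step.py l
```

```text
pred 600.1
('side', 13.55, 233.5, np.float64(0.5), 239.5, 200)
13.6 [0.5087 0.0043 0.1774] [-180.     0.  -152.5] [0.4 0.6 0.2]
p [4.4805 1.2675 0.0103] w [0.315 0.257] deg end 614.8 dist now 0.0004
[(0.2, -0.1), (0.4, -0.3), (0.6, -0.4), (0.8, -0.5), (1.1, -0.6), (1.3, -0.6), (1.5, -0.7), (1.7, -0.8), (1.9, -0.8), (2.1, -0.9)]
```

Emit:
{"name": "servo_tool", "arguments": {"targets": [{"dx": 0.2, "dy": -0.1, "dz": 0, "spin": 0, "grip": 0}, {"dx": 0.4, "dy": -0.3, "dz": 0, "spin": 0, "grip": 0}, {"dx": 0.6, "dy": -0.4, "dz": 0, "spin": 0, "grip": 0}, {"dx": 0.8, "dy": -0.5, "dz": 0, "spin": 0, "grip": 0}, {"dx": 1.1, "dy": -0.6, "dz": 0, "spin": 0, "grip": 0}, {"dx": 1.3, "dy": -0.6, "dz": 0, "spin": 0, "grip": 0}, {"dx": 1.5, "dy": -0.7, "dz": 0, "spin": 0, "grip": 0}, {"dx": 1.7, "dy": -0.8, "dz": 0, "spin": 0, "grip": 0}, {"dx": 1.9, "dy": -0.8, "dz": 0, "spin": 0, "grip": 0}, {"dx": 2.1, "dy": -0.9, "dz": 0, "spin": 0, "grip": 0}]}}

```text
time_s: 14.43
tcp_pos: [0.5291, -0.0044, 0.1773]
eef_rot: [180.0, 0.0, -152.5]
contact_force: [0.3, -0.6, -0.8]
gripper_width: 0.0007
```

```bash
python3 step.py m
```

```text
pred 614.4
('side', 14.433, 265.5, np.float64(0.62), 253.9, 199)
14.483 [ 0.5294 -0.0046  0.1773] [-180.     0.  -152.5] [ 0.7 -0.4  0.5]
p [4.4803 1.2679 0.0103] w [0.249 0.196] deg end 626.1 dist now 0.0009
[(0.3, -0.1), (0.5, -0.1), (0.7, -0.2), (0.8, -0.2), (1.0, -0.2), (1.2, -0.3), (1.4, -0.3), (1.5, -0.3), (1.7, -0.3), (1.9, -0.3)]
```

Emit:
{"name": "servo_tool", "arguments": {"targets": [{"dx": 0.3, "dy": -0.1, "dz": 0, "spin": 0, "grip": 0}, {"dx": 0.5, "dy": -0.1, "dz": 0, "spin": 0, "grip": 0}, {"dx": 0.7, "dy": -0.2, "dz": 0, "spin": 0, "grip": 0}, {"dx": 0.8, "dy": -0.2, "dz": 0, "spin": 0, "grip": 0}, {"dx": 1.0, "dy": -0.2, "dz": 0, "spin": 0, "grip": 0}, {"dx": 1.2, "dy": -0.3, "dz": 0, "spin": 0, "grip": 0}, {"dx": 1.4, "dy": -0.3, "dz": 0, "spin": 0, "grip": 0}, {"dx": 1.5, "dy": -0.3, "dz": 0, "spin": 0, "grip": 0}, {"dx": 1.7, "dy": -0.3, "dz": 0, "spin": 0, "grip": 0}, {"dx": 1.9, "dy": -0.3, "dz": 0, "spin": 0, "grip": 0}]}}

```text
time_s: 15.32
tcp_pos: [0.548, -0.0075, 0.1774]
eef_rot: [-180.0, -0.0, -152.5]
contact_force: [-0.0, 0.2, -1.0]
gripper_width: 0.0008
```

```bash
python3 step.py n
```

```text
pred 625.9
('side', 15.317, 271.7, np.float64(0.74), 265.1, 196)
15.367 [ 0.5484 -0.0074  0.1774] [-180.     0.  -152.5] [0.4 0.3 0.9]
p [4.4799 1.2688 0.0102] w [0.187 0.138] deg end 634.3 dist now 0.0003
[(0.2, -0.0), (0.3, -0.0), (0.4, -0.0), (0.6, -0.0), (0.7, -0.0), (0.8, -0.0), (1.0, -0.0), (1.1, -0.0), (1.2, -0.0), (1.3, -0.0)]
```

Emit:
{"name": "servo_tool", "arguments": {"targets": [{"dx": 0.2, "dy": 0, "dz": 0, "spin": 0, "grip": 0}, {"dx": 0.3, "dy": 0, "dz": 0, "spin": 0, "grip": 0}, {"dx": 0.4, "dy": 0, "dz": 0, "spin": 0, "grip": 0}, {"dx": 0.6, "dy": 0, "dz": 0, "spin": 0, "grip": 0}, {"dx": 0.7, "dy": 0, "dz": 0, "spin": 0, "grip": 0}, {"dx": 0.8, "dy": 0, "dz": 0, "spin": 0, "grip": 0}, {"dx": 1.0, "dy": 0, "dz": 0, "spin": 0, "grip": 0}, {"dx": 1.1, "dy": 0, "dz": 0, "spin": 0, "grip": 0}, {"dx": 1.2, "dy": 0, "dz": 0, "spin": 0, "grip": 0}, {"dx": 1.3, "dy": 0, "dz": 0, "spin": 0, "grip": 0}]}}

```text
time_s: 16.2
tcp_pos: [0.561, -0.0075, 0.1774]
eef_rot: [180.0, 0.0, -152.5]
contact_force: [-0.0, -0.6, 0.1]
gripper_width: 0.0003
```

```bash
python3 step.py o
```

```text
pred 634.1
('side', 16.2, 288.0, np.float64(0.77), 273.5, 199)
16.25 [ 0.5611 -0.0074  0.1773] [-180.     0.  -152.5] [1.3 0.5 0.5]
p [4.4797 1.2693 0.0102] w [0.131 0.085] deg end 639.8 dist now 0.0006
[(0.2, -0.0), (0.3, -0.0), (0.4, 0.0), (0.5, 0.0), (0.5, 0.0), (0.6, 0.0), (0.7, 0.1), (0.8, 0.1), (0.9, 0.1), (1.0, 0.1)]
```

Emit:
{"name": "servo_tool", "arguments": {"targets": [{"dx": 0.2, "dy": 0, "dz": 0, "spin": 0, "grip": 0}, {"dx": 0.3, "dy": 0, "dz": 0, "spin": 0, "grip": 0}, {"dx": 0.4, "dy": 0, "dz": 0, "spin": 0, "grip": 0}, {"dx": 0.5, "dy": 0, "dz": 0, "spin": 0, "grip": 0}, {"dx": 0.5, "dy": 0, "dz": 0, "spin": 0, "grip": 0}, {"dx": 0.6, "dy": 0, "dz": 0, "spin": 0, "grip": 0}, {"dx": 0.7, "dy": 0.1, "dz": 0, "spin": 0, "grip": 0}, {"dx": 0.8, "dy": 0.1, "dz": 0, "spin": 0, "grip": 0}, {"dx": 0.9, "dy": 0.1, "dz": 0, "spin": 0, "grip": 0}, {"dx": 1.0, "dy": 0.1, "dz": 0, "spin": 0, "grip": 0}]}}

```text
time_s: 17.08
tcp_pos: [0.571, -0.0064, 0.1774]
eef_rot: [180.0, 0.0, -152.5]
contact_force: [-0.7, -0.5, -0.1]
gripper_width: 0.0004
```

```bash
python3 step.py q
```

```text
pred 639.7
('side', 17.083, 292.2, np.float64(0.83), 279.2, 197)
17.133 [ 0.5712 -0.0064  0.1774] [-180.     0.  -152.5] [ 0.5 -0.5 -0.4]
p [4.4796 1.2696 0.0102] w [0.079 0.037] deg end 642.8 dist now 0.0004
[(0.0, 0.0), (0.1, 0.0), (0.1, 0.0), (0.2, 0.0), (0.2, 0.0), (0.3, 0.1), (0.3, 0.1), (0.4, 0.1), (0.4, 0.1), (0.4, 0.1)]
```

Emit:
{"name": "servo_tool", "arguments": {"targets": [{"dx": 0, "dy": 0, "dz": 0, "spin": 0, "grip": 0}, {"dx": 0.1, "dy": 0, "dz": 0, "spin": 0, "grip": 0}, {"dx": 0.1, "dy": 0, "dz": 0, "spin": 0, "grip": 0}, {"dx": 0.2, "dy": 0, "dz": 0, "spin": 0, "grip": 0}, {"dx": 0.2, "dy": 0, "dz": 0, "spin": 0, "grip": 0}, {"dx": 0.3, "dy": 0.1, "dz": 0, "spin": 0, "grip": 0}, {"dx": 0.3, "dy": 0.1, "dz": 0, "spin": 0, "grip": 0}, {"dx": 0.4, "dy": 0.1, "dz": 0, "spin": 0, "grip": 0}, {"dx": 0.4, "dy": 0.1, "dz": 0, "spin": 0, "grip": 0}, {"dx": 0.4, "dy": 0.1, "dz": 0, "spin": 0, "grip": 0}]}}

```text
time_s: 17.97
tcp_pos: [0.5749, -0.0055, 0.1773]
eef_rot: [-180.0, -0.0, -152.5]
contact_force: [1.0, -0.1, -0.6]
gripper_width: 0.0008
```

```bash
python3 step.py s
```

```text
pred 642.8
('side', 17.967, 296.2, np.float64(0.85), 282.2, 198)
18.017 [ 0.5749 -0.0055  0.1774] [-180.    -0.  -152.5] [-0.5  0.4  0.4]
p [4.4794 1.2699 0.0102] w [0.031 0.   ] deg end 643.5 dist now 0.0004
[(0.1, -0.0), (0.1, -0.0), (0.1, 0.0), (0.1, 0.0), (0.1, 0.0), (0.1, 0.0), (0.1, 0.0), (0.2, 0.0), (0.2, 0.0), (0.2, 0.0)]
```

Emit:
{"name": "servo_tool", "arguments": {"targets": [{"dx": 0, "dy": 0, "dz": 0, "spin": 0, "grip": 0}, {"dx": 0.1, "dy": 0, "dz": 0, "spin": 0, "grip": 0}, {"dx": 0.1, "dy": 0, "dz": 0, "spin": 0, "grip": 0}, {"dx": 0.1, "dy": 0, "dz": 0, "spin": 0, "grip": 0}, {"dx": 0.1, "dy": 0, "dz": 0, "spin": 0, "grip": 0}, {"dx": 0.1, "dy": 0, "dz": 0, "spin": 0, "grip": 0}, {"dx": 0.1, "dy": 0, "dz": 0, "spin": 0, "grip": 0}, {"dx": 0.1, "dy": 0, "dz": 0, "spin": 0, "grip": 0}, {"dx": 0.1, "dy": 0, "dz": 0, "spin": 0, "grip": 0}, {"dx": 0.1, "dy": 0, "dz": 0, "spin": 0, "grip": 0}]}}

```text
time_s: 18.85
tcp_pos: [0.5759, -0.0055, 0.1774]
eef_rot: [-180.0, -0.0, -152.5]
contact_force: [0.3, 0.1, -0.2]
gripper_width: 0.0007
```

Emit:
{"name": "servo_tool", "arguments": {"targets": [{"dx": 0, "dy": 0, "dz": 0, "spin": 0, "grip": 0}, {"dx": 0, "dy": 0, "dz": 0, "spin": 0, "grip": 0}, {"dx": 0, "dy": 0, "dz": 0, "spin": 0, "grip": 0}, {"dx": 0, "dy": 0, "dz": 0, "spin": 0, "grip": 0}, {"dx": 0, "dy": 0, "dz": 0, "spin": 0, "grip": 0}, {"dx": 0, "dy": 0, "dz": 0, "spin": 0, "grip": 0}, {"dx": 0, "dy": 0, "dz": 0, "spin": 0, "grip": 0}, {"dx": 0, "dy": 0, "dz": 0, "spin": 0, "grip": 0}, {"dx": 0, "dy": 0, "dz": 0, "spin": 0, "grip": 0}, {"dx": 0, "dy": 0, "dz": 0, "spin": 0, "grip": 0}]}}

```text
time_s: 19.68
tcp_pos: [0.5759, -0.0055, 0.1774]
eef_rot: [180.0, 0.0, -152.5]
contact_force: [-0.4, 0.1, -0.3]
gripper_width: 0.0008
```

```bash
python3 -c "
from h import *
o=look('t',283,('side',));look('u',283,('side','top'))
a=cv2.imread('pics/side_u.png');cv2.imwrite('pics/side_uc.png',cv2.resize(a[60:300,100:440],None,fx=2,fy=2))"
```

```text
('side', 19.683, 297.2, np.float64(0.86), 283.1, 191)
19.733 [ 0.5759 -0.0055  0.1774] [-180.    -0.  -152.5] [ 0.3  0.4 -0.3]
('side', 19.733, 297.0, np.float64(0.86), 283.1, 192)
('top', 19.783, 283.7, np.float64(0.14), 0.0, 0)
19.833 [ 0.5759 -0.0055  0.1774] [ 180.     0.  -152.5] [ 0.4 -0.2  0.7]
```

View pics/side_uc.png

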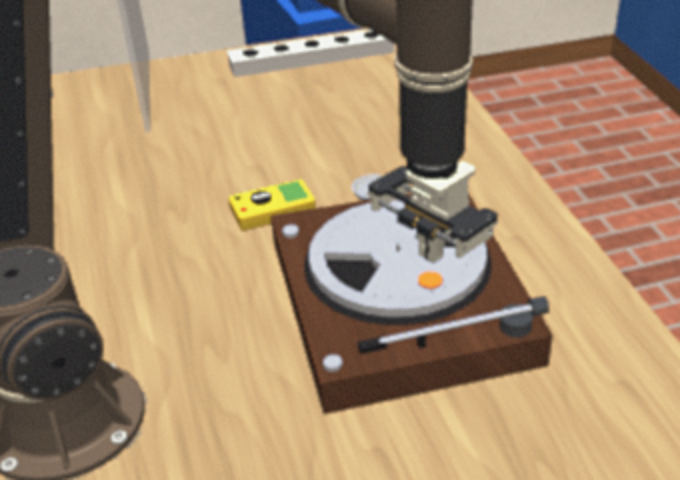

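The picture shows the orange disc at crop (430,280), which is full-image about (315,200), with the fingertips just above it. The edge-based angle (297°) disagrees with the disc-based one (283°). I'll check the disc directly and confirm it is still.

Run:
```python
from h import *
def orange(a):
    h=cv2.cvtColor(a,cv2.COLOR_BGR2HSV);m=cv2.inRange(h,(8,170,170),(22,255,255));m[:150]=0;m[230:]=0;m[:,:240]=0;m[:,:]&=255;m[:,360:]=0
    n,l,s,c=cv2.connectedComponentsWithStats(m);i=1+np.argmax(s[1:,4]);return s[i],c[i]
for f in("side_n","side_t","side_u"):
    s,c=orange(cv2.imread(f"pics/{f}.png"));P=pix2z("side",c,.116)[0];d=P[:2]-HUB
    print(f,s,c.round(2),P.round(4),np.degrees(np.arctan2(d[1],d[0]))%360,np.hypot(*d))
print(proj("side",[[.5759,-.0055,.1774-.019]]))
for x in("side_u",):
  print([proj("side",openpoly(HUB,t,1)[[0,12,13,25]]).round(0).tolist() for t in(283,297)])
r.capture("side")
for n in("puck","tin","driver","meter"):
  print(n,[(round(d["p"],2),d["extent"]) for d in r.cut_out(n,"side")[:1]])
```

```text
side_n [301 199  11   7  61] [305.87 202.07] [ 0.5439 -0.0153  0.116 ] 264.38685552974715 0.10282753072903184
side_t [310 197  10   7  57] [314.6  199.67] [ 0.5735 -0.0134  0.116 ] 280.970805586135 0.10231783875688955
side_u [310 197  10   7  56] [314.57 199.61] [ 0.5735 -0.0131  0.116 ] 281.01821681989577 0.10202839188591946
[[314.57418821 187.29653032]]
[[[335.0, 183.0], [315.0, 165.0], [305.0, 176.0], [312.0, 183.0]], [[333.0, 177.0], [307.0, 163.0], [302.0, 176.0], [311.0, 181.0]]]
puck []
tin []
driver [(0.92, [320.0, 326.4, 377.1, 373.3])]
meter [(0.6, [214.2, 148.2, 257.3, 173.2])]
```

The disc measures (0.574, −0.013), at most 8 mm from the TCP, and it is at rest. The edge-based angle was thrown off by the arm blocking the view. Handing in.

```bash
python3 -c "
from h import *
print(r.close_job(),r.get_state()['time_s'])"
```

```text
the job is handed in; nothing more can be done
the job is handed in; nothing more can be done
```

I pushed the bare platter counter-clockwise with closed fingertips in the near opening and let it go. I then rode over the orange disc until the platter stopped by itself, and handed the job in after about 20 s of robot time. No verdict was reported.

- **Release speed:** by calculation about 1.35–1.4 rad/s, a little under a quarter turn a second. This comes from the camera fit; I did not measure it at the moment of release. The first direct readings, about 0.8 s later, gave 1.25–1.3 rad/s, so it should have stayed above the 1.2 rad/s limit in between.
- **Ride:** I caught the disc within about 1.8 s and followed it with the TCP 61 mm above its top. At each camera check the commanded position was within 8 mm of where the fitted motion put the disc, usually about 1 mm. Force readings stayed at sensor noise throughout.
- **At the end:** the disc did not move between my last two side pictures (283.1° in both). The TCP was 2–8 mm sideways from it.

**What disagreed:**
- **Disc radius:** the last direct disc measurement gave a radius of 102 mm instead of 95 mm.
- **Platter angle:** towards the end the angle from the opening edges was about 14° off the disc-based one. The arm was covering part of the openings, so I relied on the disc.
- **Loose things:** the last network check reported only the driver and the meter. The tin shows in the last picture; the puck I could not make out. I did not measure any of their positions against the start, but the arm never came near them.

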